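Switch off the block heater's row of levers

ROBOT

A 6-joint arm with a two-finger parallel gripper is mounted at the origin on the work surface. World frame = base frame: x ahead of the robot, y to its left, z up, the work surface at z = 0. Lengths are in m, angles in degrees, forces in N, time in s.
With the tool pointing down it reaches from about 0.275 to 1 m from the base axis. Payload 8.4 kg.
Tool frame: the origin (TCP) lies on the centre line of the jaws, within the pads' length; the fingertips stand 19 mm ahead of it and the grasp point (between the pads) is the TCP (nose_length is the distance from the TCP to the fingertips, in m); z points along the fingers, y is the line along which they close (so a half turn about z gives the same grasp; the last joint's range is limited). The gripper opens to 85 mm and grips with 20 to 120 N. Pads are 22 mm wide; open, the fingers measure 114 mm over their backs; the gripper's body (76 mm by 85 mm) begins 54 mm behind the grasp point. The pads swing forward as they close: fully open they stand 13 mm farther back than shut.
Start: joints at [-72.101, 20.225, 93.587, -0, 66.188, -0.138], TCP at [0.194, -0.594, 0.25] pointing down, gripper open.
Joint ranges: [-150.9, 150.9], [-52.94, 120.26], [3.33, 152.33], [-74.26, 254.26], [0, 154.13], [-172.89, 172.89]. Speed limits (degrees/s): [127.2, 127.2, 159.86, 180, 180, 180].

INTERFACE

Orientations are given as [roll, pitch, yaw] about the fixed x, y, z axes, in that order (R = Rz(yaw) Ry(pitch) Rx(roll)).
In Python, from station import * gives the robot as it stands. The module is installed in compiled form; this text tells all that it offers.
- The arm moves only by the shell command python3 -m inch 'ROWS' [FORCE]. ROWS is JSON, a list of rows, each an object with "delta_pos": the shift along the tool's x, y, z in mm, a list of three; "delta_rot": the turn, a rotation vector about the tool's x, y, z in rad, a list of three; "claw": the opening in per cent of the stroke, from 0 (shut) to 100 (fully open). In form: [{"delta_pos": [dx, dy, dz], "delta_rot": [rx, ry, rz], "claw": claw}, ...]. A call has exactly 8 rows; each row shifts and turns the commanded pose from where the row before left it, along the tool's axes as they then stand; what a row does not reach is not made up. A row lasts 1/8 s, in which the tool goes at most 62.5 mm and 10.7 degrees, less where a joint would pass 70% of its speed; a pose out of reach is approached as far as the arm can. A call is refused whole if a number of a shift passes 62.5 or a number of a turn 0.188, either way. A call with a gripper value outside its range is refused whole. The fingers move at their own pace and stop on an object; FORCE is the grip in N (left out, the last holds). Time passes only in rows, so rows that do not move let the fingers close, or fill a call up. It gives the time, the measured TCP pose, the force and the opening at its end, in the units of the state.
- state(): the state, without advancing time (a new reading comes with each control period).
- capture(name): name is "side" or "top" or "wrist"; returns (picture, depth): 400x640x3 uint8, blue, green, red; 400x640 float32, m along the optical axis (not along the pixel's ray), 0 where there is no reading.
- camera_params(name): a dict with "intrinsics" (3x3 intrinsics, pixels), "dist" ([k1, k2, p1, p2, k3] as OpenCV has them; the pictures are not rectified), "R" (3x3) and "t" (3): a world point X has camera coordinates R X + t; the wrist camera has in their place "hand_eye" (4x4, takes a point from camera to tool coordinates, whose origin is the TCP and whose axes are the flange's). Camera axes: x right, y down, z forward; pixel columns grow to the right and rows downward; lengths in m; the calibration is good to about 2 mm. A picture is of the moment at which its call begins: read the wrist's pose just before it. camera_params takes no time and is no camera call.
- hand_in(): hands the job in, once; it reports no verdict.
Trained networks look in the newest picture that a camera, given by its name, has taken for a name from the list of things; names that differ only in an ending like _2 or _b are one class to them, and where a whole thing is asked for, a point or a joint stands for the part that bears it (a point fixed in the world has none). Each returns a list of dicts, best first, with "confidence" (0 to 1); they miss things now and then, are a little off and sometimes report something else, mostly with a low value. They report only what shows in the picture. A call takes as long as a camera call.
- spot_in(camera, target): "box" ([left, top, right, bottom] as shares, 0 to 1, of the picture: columns of its width, rows of its height, round what is visible of it).
- spot_point(camera, target): "point" ([column, row] as shares, 0 to 1, of the picture: columns of its width, rows of its height: a listed point, or the origin of a listed thing).
The state is a dict: "time_s": time; "q": joint angles; "qvel": joint speeds; "joint_torque": joint torques, N m; "position": TCP position; "tool_rot": TCP orientation; "contact_force": force on the tool from outside, world axes, zero at the start; "moment": the same for the moment, N m; "finger_gap": finger opening in m.
Only numpy, scipy, OpenCV 4.12 (cv2) and the standard library are available. Lean on these libraries where they do the work, as an engineer would, in place of code of your own. Each camera call takes 0.05 s, during which the arm holds its last target. There are 200 camera calls.

TASK

The practical is over: switch off all four wells of the white block heater by drawing your closed fingertips lightly along its row of red levers, from the yellow disc to the blue disc, so that one lever after another is folded well down towards the blue disc. Do not press hard on the heater, and leave the tubes standing in its wells and everything else on the bench where they are.

Things in the scene. Friction and masses are not known exactly. Their poses are not given: they have to be found in the camera images.
- heater: Fixed white four-well block heater, 150 (x) by 300 mm (y), flat deck 50 mm above the table; origin under its centre, z up. Red levers in a row along y on a grey strip at x = -35 mm; deck discs at the row's ends: yellow at y = -132, blue at y = +132 mm. Aluminium well block at x = 20 to 70 mm, 80 mm high; three stoppered tubes stand in it at x = 45 mm, tops 136 mm above the table.
- lever1 (a joint): Paddle lever 1, nearest the yellow disc: red plate 22 mm wide across the row, 5 mm thick, 42 mm long from its hinge. Rad: 0 = on, leaning 0.25 rad back towards the yellow disc at its stop; 0.25 = upright; 1.75 = folded almost flat towards the blue disc, at its other stop. Stiff hinge, stays where left (about 0.8 N at the tip moves it); off beyond 1.05 (46 degrees past upright).
- lever1_hinge (a point): Hinge of lever 1, fixed on the heater 6 mm above its deck (56 mm above the table), in the middle of the lever's width. The hinges are 54 mm apart along the heater's y. A shut fingertip drawn along the row 10 to 25 mm above the hinges folds the levers and slides on over them.
- lever1_tip (a point): Middle of the free end of lever 1, 42 mm from its hinge.
- lever2 (a joint): Paddle lever 2, second from the yellow disc: red plate 22 mm wide across the row, 5 mm thick, 42 mm long from its hinge. Rad: 0 = on, leaning 0.25 rad back towards the yellow disc at its stop; 0.25 = upright; 1.75 = folded almost flat towards the blue disc, at its other stop. Stiff hinge, stays where left (about 0.8 N at the tip moves it); off beyond 1.05 (46 degrees past upright).
- lever2_hinge (a point): Hinge of lever 2, fixed on the heater 6 mm above its deck (56 mm above the table), in the middle of the lever's width. The hinges are 54 mm apart along the heater's y. A shut fingertip drawn along the row 10 to 25 mm above the hinges folds the levers and slides on over them.
- lever2_tip (a point): Middle of the free end of lever 2, 42 mm from its hinge.
- lever3 (a joint): Paddle lever 3, third from the yellow disc: red plate 22 mm wide across the row, 5 mm thick, 42 mm long from its hinge. Rad: 0 = on, leaning 0.25 rad back towards the yellow disc at its stop; 0.25 = upright; 1.75 = folded almost flat towards the blue disc, at its other stop. Stiff hinge, stays where left (about 0.8 N at the tip moves it); off beyond 1.05 (46 degrees past upright).
- lever3_hinge (a point): Hinge of lever 3, fixed on the heater 6 mm above its deck (56 mm above the table), in the middle of the lever's width. The hinges are 54 mm apart along the heater's y. A shut fingertip drawn along the row 10 to 25 mm above the hinges folds the levers and slides on over them.
- lever3_tip (a point): Middle of the free end of lever 3, 42 mm from its hinge.
- lever4 (a joint): Paddle lever 4, nearest the blue disc: red plate 22 mm wide across the row, 5 mm thick, 42 mm long from its hinge. Rad: 0 = on, leaning 0.25 rad back towards the yellow disc at its stop; 0.25 = upright; 1.75 = folded almost flat towards the blue disc, at its other stop. Stiff hinge, stays where left (about 0.8 N at the tip moves it); off beyond 1.05 (46 degrees past upright).
- lever4_hinge (a point): Hinge of lever 4, fixed on the heater 6 mm above its deck (56 mm above the table), in the middle of the lever's width. The hinges are 54 mm apart along the heater's y. A shut fingertip drawn along the row 10 to 25 mm above the hinges folds the levers and slides on over them.
- lever4_tip (a point): Middle of the free end of lever 4, 42 mm from its hinge.
- tube1: Loose glass sample tube with a black stopper, 16 mm across, 82 mm long, upright in the heater well beside lever 1; origin at its foot, 54 mm above the table. Leave it alone.
- tube2: The same, in the well beside lever 2. Leave it alone.
- tube3: The same, in the well beside lever 4. Leave it alone.
- amber_red: Loose amber bottle with a red cap, 54 mm across, 105 mm tall; origin under its base. Leave it alone.
- amber_green: Loose amber bottle with a green cap, 54 mm across, 105 mm tall; origin under its base. Leave it alone.
- wash_bottle: Loose white wash bottle with a red cap and spout, 72 mm across, 189 mm tall; origin under its base. Leave it alone.
- mortar: Loose white ceramic pot, 90 mm across, 75 mm tall; origin under its base. Leave it alone.

How it is judged (in metres and radians):
On the way, in this order (a step that is already met when the one before it is completed fails the run):
1. lever 1 (counted from the yellow disc) is folded over to off (value of joint lever1 above 1.05 rad).
2. lever 2 (counted from the yellow disc) is folded over to off (value of joint lever2 above 1.05 rad).
3. lever 3 (counted from the yellow disc) is folded over to off (value of joint lever3 above 1.05 rad).
4. lever 4 (counted from the yellow disc) is folded over to off (value of joint lever4 above 1.05 rad).
At the end, for the whole second after the job is handed in: All four levers rest beyond 1.05 rad (more than 46 degrees past upright, towards the blue disc); the tubes are still in their wells within 12 mm of their starts and the other loose things within 30 mm (value of joint each of lever1, lever2, lever3, lever4 above 1.05 rad and velocity of joint lever1 between -0.05 and 0.05 rad/s and velocity of joint lever2 between -0.05 and 0.05 rad/s and velocity of joint lever3 between -0.05 and 0.05 rad/s and velocity of joint lever4 between -0.05 and 0.05 rad/s and distance of each of tube1, tube2, tube3 from where it was at the start of the episode below 0.012 m and distance of each of amber_red, amber_green, wash_bottle, mortar from where it was at the start of the episode below 0.03 m); the robot touches nothing.
It fails at once if the robot presses the heater or its levers with more than 20 N (contact force between any of the arm, the fingers and heater above 20 N).
It fails at once if a tube is lifted or knocked out of place by more than 12 mm (distance of any of tube1, tube2, tube3 from where it was at the start of the episode above 0.012 m).
It fails at once if a bottle or the pot is moved more than 30 mm (distance of any of amber_red, amber_green, wash_bottle, mortar from where it was at the start of the episode above 0.03 m).
It fails at once if a bottle or the pot is tipped over (angle between any of amber_red, amber_green, wash_bottle, mortar's own z axis and vertical above 0.5 rad).
It also fails if it takes over 40 s, if anything falls off the work surface, if the arm or the gripper's body presses on something with over 40 N, if the wrist force passes 120 N, or if a joint passes its speed limit or range.

## Working session

There is one attempt and no reset: what is moved stays moved. The work goes in short steps, Python scripts to look and compute and a shell command to move; the robot and the scene stay as the last step left them, time stands still between calls to the robot, and variables do not carry over. Pictures are saved under pics/ and viewed, on a budget of 10 in all, crops included, one or two more only if the job needs it, and the job is handed in when it is done.

```bash
mkdir -p pics; cat > h.py <<'E'
from station import *
import numpy as np, cv2
def world(cam,uv,depth):
    """pixel -> world by depth (fixed cameras)"""
    p=camera_params(cam);K=np.array(p["intrinsics"]);R=np.array(p["R"]);t=np.array(p["t"]).ravel()
    n=cv2.undistortPoints(np.array([[uv]],float),K,np.array(p["dist"]))[0,0]
    v,u=int(round(uv[1])),int(round(uv[0]))
    w=depth[max(v-2,0):v+3,max(u-2,0):u+3];w=w[w>0]
    d=np.median(w) if len(w) else np.nan
    return R.T@(np.array([n[0],n[1],1])*d-t)
def onplane(cam,uv,z):
    p=camera_params(cam);K=np.array(p["intrinsics"]);R=np.array(p["R"]);t=np.array(p["t"]).ravel()
    n=cv2.undistortPoints(np.array([[uv]],float),K,np.array(p["dist"]))[0,0]
    c=-R.T@t;r=R.T@np.array([n[0],n[1],1]);return c+r*(z-c[2])/r[2]
E
python3 - <<'E'
from h import *
np.set_printoptions(precision=4,suppress=True)
s=state();print(s)
for c in("top","side"):
    im,d=capture(c);cv2.imwrite(f"pics/{c}0.png",im)
    for i in range(1,5):
        r=spot_point(c,f"lever{i}_hinge")
        for x in r[:2]:
            uv=np.array(x["point"])*[640,400];print(c,i,round(x["confidence"],2),uv,onplane(c,uv,.056))
    for n in("tube1","tube2","tube3","amber_red","amber_green","wash_bottle","mortar","heater"):
        r=spot_point(c,n)
        for x in r[:1]:
            uv=np.array(x["point"])*[640,400];print(c,n,round(x["confidence"],2),uv,onplane(c,uv,.054 if "tube" in n else 0))
E
```

```text
{'time_s': 0.0, 'q': array([-72.1002,  20.263 ,  93.6288,   0.0001,  66.1871,  -0.1395]), 'qvel': array([-0.0398, -0.0389, -0.058 , -0.0095,  0.0146, -0.022 ]), 'joint_torque': array([  0.0016, -60.5236, -34.2068,   0.0001,   0.0094,  -0.    ]), 'position': array([ 0.1934, -0.5939,  0.2496]), 'tool_rot': array([-179.9211,   -0.0003,   18.0393]), 'contact_force': array([-0.4403, -0.255 , -0.2406]), 'moment': array([0.0312, 0.041 , 0.0141]), 'finger_gap': 0.08537165351799936}
top 1 0.93 [322.688 231.8  ] [ 0.5478 -0.0401  0.056 ]
top 1 0.46 [273.024 262.12 ] [0.4627 0.1068 0.056 ]
top 2 0.69 [307.712 241.4  ] [0.5206 0.0045 0.056 ]
top 2 0.43 [293.824 239.92 ] [0.5259 0.0452 0.056 ]
top 3 0.88 [292.608 250.68 ] [0.4945 0.0492 0.056 ]
top 3 0.2 [305.088 241.2  ] [0.5214 0.0122 0.056 ]
top 4 0.89 [275.2  266.32] [0.4504 0.1005 0.056 ]
top tube1 0.62 [294.4  222.92] [0.5763 0.0429 0.054 ]
top tube2 0.62 [294.4  222.92] [0.5763 0.0429 0.054 ]
top tube3 0.62 [294.4  222.92] [0.5763 0.0429 0.054 ]
top amber_red 0.64 [339.52 162.6 ] [ 0.7709 -0.0992  0.    ]
top amber_green 0.54 [287.808 157.
[... 306 characters left out ...]
056 ]
side 2 0.32 [355.392 191.6  ] [ 0.5834 -0.0801  0.056 ]
side 3 0.56 [342.272 233.4  ] [0.491  0.0571 0.056 ]
side 3 0.21 [350.784 204.2  ] [ 0.5546 -0.0344  0.056 ]
side 4 0.71 [338.112 246.72 ] [0.4653 0.0953 0.056 ]
side tube1 0.49 [319.488 213.4  ] [0.5822 0.0479 0.054 ]
side tube2 0.49 [319.488 213.4  ] [0.5822 0.0479 0.054 ]
side tube3 0.49 [319.488 213.4  ] [0.5822 0.0479 0.054 ]
side amber_red 0.93 [316.48 173.6 ] [ 0.7672 -0.1072  0.    ]
side amber_green 0.64 [263.68 193.4 ] [ 0.7943  0.066  -0.    ]
side wash_bottle 0.94 [440.768 152.4  ] [ 0.5949 -0.4752  0.    ]
side mortar 0.65 [183.68 319.72] [0.5629 0.4481 0.    ]
side heater 0.76 [331.904 239.12 ] [0.5347 0.048  0.    ]
```

```bash
python3 - <<'E'
from h import *
a=cv2.imread("pics/top0.png")[140:300,140:480];b=cv2.imread("pics/side0.png")[130:290,230:430]
a=cv2.resize(a,(760,358),interpolation=cv2.INTER_CUBIC);b=cv2.resize(b,(300,240),interpolation=cv2.INTER_CUBIC)
o=np.zeros((600,760,3),np.uint8);o[:358]=a;o[358:598,:300]=b
s=cv2.imread("pics/side0.png");o[358:598,310:310+384]=cv2.resize(s,(384,240));cv2.imwrite("pics/c0.png",o)
E
```

```text
(no output)
```

View pics/c0.png

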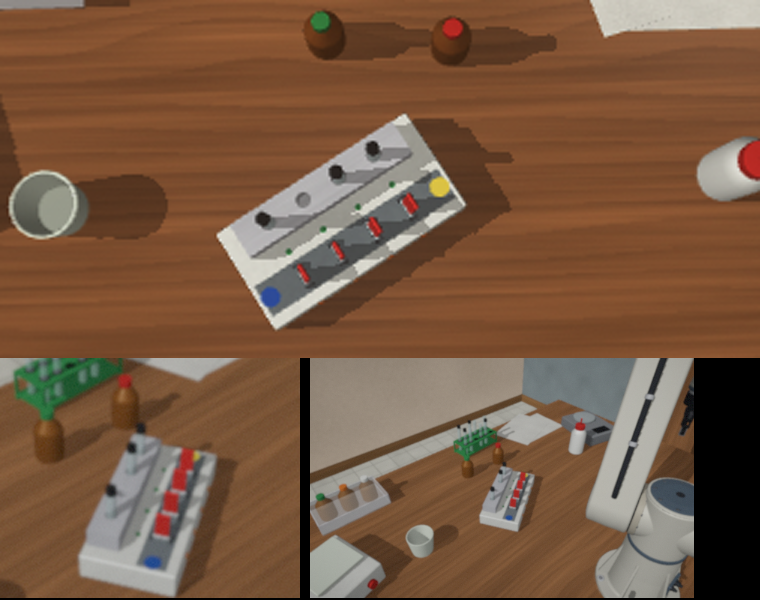

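The top view shows the yellow disc at about (336,224) px and the blue disc at about (261,273) px. All four levers are upright between them, and the wells and tubes are on the far side. Next I'll get the row line from the disc centroids.

```bash
python3 - <<'E'
from h import *
np.set_printoptions(precision=4,suppress=True)
for c in("top","side"):
    im=cv2.imread(f"pics/{c}0.png");h=cv2.cvtColor(im,cv2.COLOR_BGR2HSV)
    P=[]
    for lo,hi in(((22,120,100),(35,255,255)),((105,120,80),(125,255,255))):
        m=cv2.inRange(h,lo,hi);n,_,st,ce=cv2.connectedComponentsWithStats(m)
        g=[(st[i,4],ce[i]) for i in range(1,n) if st[i,4]>15 and 240<ce[i][0]<380 and 150<ce[i][1]<300]
        g=sorted(g,key=lambda t:-t[0]);print(c,g[:2]);P.append(onplane(c,g[0][1],.05))
    y,b=P;d=b-y;print(y,b,np.linalg.norm(d),np.degrees(np.arctan2(d[1],d[0])), (y+b)/2)
print(state()["time_s"])
E
```

```text
top [(np.int32(62), array([336.0645, 223.1613]))]
top [(np.int32(59), array([260.5763, 272.1356]))]
[ 0.5731 -0.0804  0.05  ] [0.4347 0.144  0.05  ] 0.2636338630607048 121.6606909251663 [0.5039 0.0318 0.05  ]
side []Traceback (most recent call last):
  File "<stdin>", line 9, in <module>
IndexError: list index out of range
```

```bash
python3 -m inch '[{"delta_pos":[50,-36,0],"delta_rot":[0,0,0],"claw":0},{"delta_pos":[50,-36,0],"delta_rot":[0,0,0],"claw":0},{"delta_pos":[50,-36,0],"delta_rot":[0,0,0],"claw":0},{"delta_pos":[50,-36,0],"delta_rot":[0,0,0],"claw":0},{"delta_pos":[50,-36,0],"delta_rot":[0,0,0],"claw":0},{"delta_pos":[50,-36,0],"delta_rot":[0,0,0],"claw":0},{"delta_pos":[50,-36,0],"delta_rot":[0,0,0],"claw":0},{"delta_pos":[50,-36,0],"delta_rot":[0,0,0],"claw":0}]' 20
python3 -m inch '[{"delta_pos":[40,-29,0],"delta_rot":[0,0,0],"claw":0},{"delta_pos":[40,-29,0],"delta_rot":[0,0,0],"claw":0},{"delta_pos":[40,-29,0],"delta_rot":[0,0,0],"claw":0},{"delta_pos":[0,0,0],"delta_rot":[0,0,-0.18],"claw":0},{"delta_pos":[0,0,0],"delta_rot":[0,0,-0.18],"claw":0},{"delta_pos":[0,0,0],"delta_rot":[0,0,-0.18],"claw":0},{"delta_pos":[0,0,0],"delta_rot":[0,0,-0.18],"claw":0},{"delta_pos":[0,0,0],"delta_rot":[0,0,-0.18],"claw":0}]'
python3 -m inch '[{"delta_pos":[0,0,0],"delta_rot":[0,0,-0.18],"claw":0},{"delta_pos":[0,0,0],"delta_rot":[0,0,-0.18],"claw":0},{"delta_pos":[0,0,0],"delta_rot":[0,0,-0.18],"claw":0},{"delta_pos":[0,0,0],"delta_rot":[0,0,-0.18],"claw":0},{"delta_pos":[0,0,0],"delta_rot":[0,0,-0.18],"claw":0},{"delta_pos":[0,0,0],"delta_rot":[0,0,0],"claw":0},{"delta_pos":[0,0,0],"delta_rot":[0,0,0],"claw":0},{"delta_pos":[0,0,0],"delta_rot":[0,0,0],"claw":0}]'
python3 - <<'E'
from h import *
np.set_printoptions(precision=4,suppress=True)
s=state();im,d=capture("wrist");cv2.imwrite("pics/w1.png",im);np.save("w1d.npy",d);np.save("w1p.npy",np.r_[s["position"],s["tool_rot"]])
print(s["position"],s["tool_rot"],s["finger_gap"],s["time_s"],s["q"],camera_params("wrist"))
E
```

```text
time_s: 2.3
position: [0.4858, -0.1949, 0.2506]
tool_rot: [180.0, -0.0, 18.0]
contact_force: [2.0, -1.8, 0.1]
finger_gap: 0.0002
time_s: 3.3
position: [0.5719, -0.0767, 0.2503]
tool_rot: [180.0, -0.0, 69.9]
contact_force: [-0.2, -0.3, -0.1]
finger_gap: 0.0001
time_s: 4.3
position: [0.5719, -0.0767, 0.2503]
tool_rot: [180.0, 0.0, 121.0]
contact_force: [-1.5, -0.1, 0.7]
finger_gap: -0.0001
[ 0.5719 -0.0767  0.2503] [179.9978   0.0002 121.0368] -8.950285392989837e-05 4.3 [ -7.7898  15.9753  99.5996   0.0014  64.4234 -38.8271] {'intrinsics': array([[325.0448,   0.    , 322.0956],
       [  0.    , 325.0448, 198.1701],
       [  0.    ,   0.    ,   1.    ]]), 'dist': array([-0.0397,  0.    ,  0.    ,  0.    ,  0.    ]), 'hand_eye': array([[ 0.0006, -0.9606, -0.2778,  0.0722],
       [ 1.    ,  0.0003,  0.0008,  0.0001],
       [-0.0007, -0.2778,  0.9606, -0.1231],
       [ 0.    ,  0.    ,  0.    ,  1.    ]])}
```

View pics/w1.png

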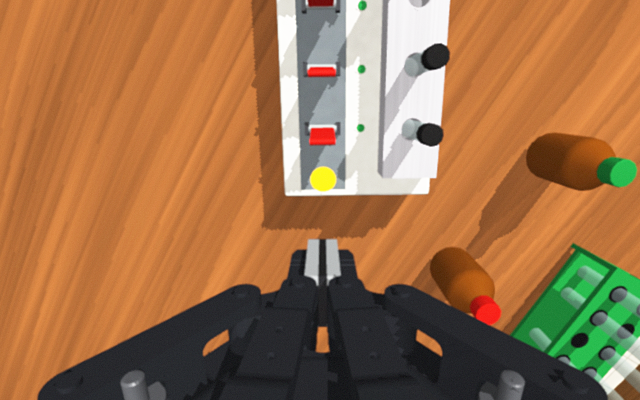

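The wrist view has the shut fingers at column 323 and the yellow disc at (323,179). The levers run up columns 321–322, so the tool is lined up with the row. I'll measure the line in tool coordinates.

```bash
python3 - <<'E'
from h import *
from scipy.spatial.transform import Rotation as Ro
np.set_printoptions(precision=4,suppress=True)
p=camera_params("wrist");K=np.array(p["intrinsics"]);H=np.array(p["hand_eye"]);pose=np.load("w1p.npy")
Rt=Ro.from_euler("xyz",pose[3:],degrees=True).as_matrix()
def wp(uv,z):
    n=cv2.undistortPoints(np.array([[uv]],float),K,np.array(p["dist"]))[0,0]
    c=Rt@H[:3,3]+pose[:3];r=Rt@H[:3,:3]@np.array([n[0],n[1],1]);return c+r*(z-c[2])/r[2]
h=cv2.cvtColor(cv2.imread("pics/w1.png"),cv2.COLOR_BGR2HSV)
m=cv2.moments(cv2.inRange(h,(22,120,100),(35,255,255)),True);c=(m["m10"]/m["m00"],m["m01"]/m["m00"])
Y=wp(c,.05);print("yellow",c,Y,Rt.T@(Y-pose[:3])*1000)
for i in(1,2,3):
    for x in spot_point("wrist",f"lever{i}_hinge")[:1]:
        uv=np.array(x["point"])*[640,400];P=wp(uv,.056);print(i,x["confidence"],uv,P,Rt.T@(P-pose[:3])*1000)
d=np.load("w1d.npy");print("deck depth check z:",[ (lambda D:(Rt@(H[:3,:3]@(np.linalg.inv(K)@np.array([u,v,1])*D)+H[:3,3])+pose[:3]))(d[v,u]) for u,v in((365,150),(323,179))])
E
```

```text
yellow (360.4446366782007, 184.4948096885813) [ 0.6093 -0.062   0.05  ] [ -6.7319  39.6218 200.3091]
1 0.89 [318.208 129.8  ] [ 0.5438 -0.0367  0.056 ] [ 48.7266  -3.4173 194.3073]
2 0.95 [321.024  68.28 ] [0.5175 0.0123 0.056 ] [104.3399  -0.699  194.3072]
deck depth check z: [array([ 0.5941, -0.0302,  0.0493]), array([ 0.5732, -0.0765,  0.0519])]
```

```bash
python3 -m inch '[{"delta_pos":[0,-1,25],"delta_rot":[0,0,-0.01],"claw":0},{"delta_pos":[0,0,35],"delta_rot":[0,0,0],"claw":0},{"delta_pos":[0,0,35],"delta_rot":[0,0,0],"claw":0},{"delta_pos":[0,0,30],"delta_rot":[0,0,0],"claw":0},{"delta_pos":[0,0,15],"delta_rot":[0,0,0],"claw":0},{"delta_pos":[0,0,10],"delta_rot":[0,0,0],"claw":0},{"delta_pos":[0,0,5],"delta_rot":[0,0,0],"claw":0},{"delta_pos":[0,0,4],"delta_rot":[0,0,0],"claw":0}]'
python3 - <<'E'
from h import *
im,d=capture("wrist");cv2.imwrite("pics/w2.png",im)
E
```

```text
time_s: 5.5
position: [0.5715, -0.0773, 0.0918]
tool_rot: [179.9, 0.0, 121.7]
contact_force: [0.8, 0.1, -0.3]
finger_gap: 0.0
```

View pics/w2.png

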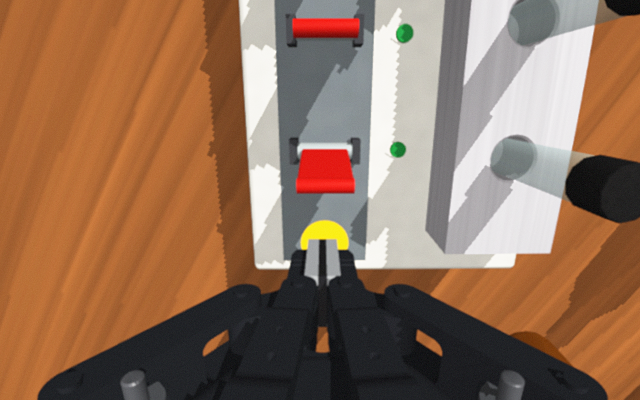

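The shut fingertips, at (323,245), are over the yellow disc. Lever 1 is straight ahead at column 325 and nothing is touching, so I'll start the sweep.

```bash
python3 -m inch '[{"delta_pos":[6,0,0],"delta_rot":[0,0,0],"claw":0},{"delta_pos":[6,0,0],"delta_rot":[0,0,0],"claw":0},{"delta_pos":[5,0,0],"delta_rot":[0,0,0],"claw":0},{"delta_pos":[5,0,0],"delta_rot":[0,0,0],"claw":0},{"delta_pos":[5,0,0],"delta_rot":[0,0,0],"claw":0},{"delta_pos":[5,0,0],"delta_rot":[0,0,0],"claw":0},{"delta_pos":[5,0,0],"delta_rot":[0,0,0],"claw":0},{"delta_pos":[5,0,0],"delta_rot":[0,0,0],"claw":0}]'
python3 -m inch '[{"delta_pos":[5,0,0],"delta_rot":[0,0,0],"claw":0},{"delta_pos":[5,0,0],"delta_rot":[0,0,0],"claw":0},{"delta_pos":[5,0,0],"delta_rot":[0,0,0],"claw":0},{"delta_pos":[5,0,0],"delta_rot":[0,0,0],"claw":0},{"delta_pos":[5,0,0],"delta_rot":[0,0,0],"claw":0},{"delta_pos":[5,0,0],"delta_rot":[0,0,0],"claw":0},{"delta_pos":[5,0,0],"delta_rot":[0,0,0],"claw":0},{"delta_pos":[5,0,0],"delta_rot":[0,0,0],"claw":0}]'
python3 - <<'E'
from h import *
im,d=capture("wrist");im2,_=capture("side");cv2.imwrite("pics/w3.png",np.vstack([im[:,100:540][:300],cv2.resize(im2[140:290,240:460],(440,300))]))
E
```

```text
time_s: 6.55
position: [0.549, -0.0414, 0.0914]
tool_rot: [180.0, 0.0, 121.7]
contact_force: [1.4, -2.4, -0.6]
finger_gap: -0.0001
time_s: 7.55
position: [0.5276, -0.0072, 0.0913]
tool_rot: [-180.0, -0.0, 121.7]
contact_force: [0.3, -2.0, 1.7]
finger_gap: 0.0001
```

View pics/w3.png

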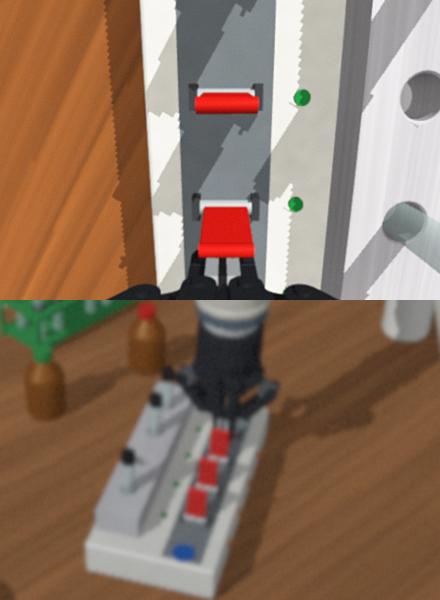

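Lever 1 is folded under the fingers. Levers 2 to 4 are still up and centred (column 226 against fingers at 223), and the forces are about 2–3 N. I'll carry on.

```bash
python3 -m inch '[{"delta_pos":[5,0,0],"delta_rot":[0,0,0],"claw":0},{"delta_pos":[5,0,0],"delta_rot":[0,0,0],"claw":0},{"delta_pos":[5,0,0],"delta_rot":[0,0,0],"claw":0},{"delta_pos":[5,0,0],"delta_rot":[0,0,0],"claw":0},{"delta_pos":[5,0,0],"delta_rot":[0,0,0],"claw":0},{"delta_pos":[5,0,0],"delta_rot":[0,0,0],"claw":0},{"delta_pos":[5,0,0],"delta_rot":[0,0,0],"claw":0},{"delta_pos":[5,0,0],"delta_rot":[0,0,0],"claw":0}]'
python3 -m inch '[{"delta_pos":[5,0,0],"delta_rot":[0,0,0],"claw":0},{"delta_pos":[5,0,0],"delta_rot":[0,0,0],"claw":0},{"delta_pos":[5,0,0],"delta_rot":[0,0,0],"claw":0},{"delta_pos":[5,0,0],"delta_rot":[0,0,0],"claw":0},{"delta_pos":[5,0,0],"delta_rot":[0,0,0],"claw":0},{"delta_pos":[5,0,0],"delta_rot":[0,0,0],"claw":0},{"delta_pos":[5,0,0],"delta_rot":[0,0,0],"claw":0},{"delta_pos":[5,0,0],"delta_rot":[0,0,0],"claw":0}]'
python3 - <<'E'
from h import *
im,d=capture("wrist");im2,_=capture("side");cv2.imwrite("pics/w4.png",np.vstack([im[:,100:540][:300],cv2.resize(im2[140:290,240:460],(440,300))]))
E
```

```text
time_s: 8.65
position: [0.5065, 0.0269, 0.0913]
tool_rot: [-180.0, -0.0, 121.7]
contact_force: [-0.0, -0.7, 0.9]
finger_gap: 0.0001
time_s: 9.65
position: [0.4856, 0.0608, 0.0913]
tool_rot: [180.0, -0.0, 121.7]
contact_force: [0.4, -1.3, 1.3]
finger_gap: -0.0002
```

View pics/w4.png

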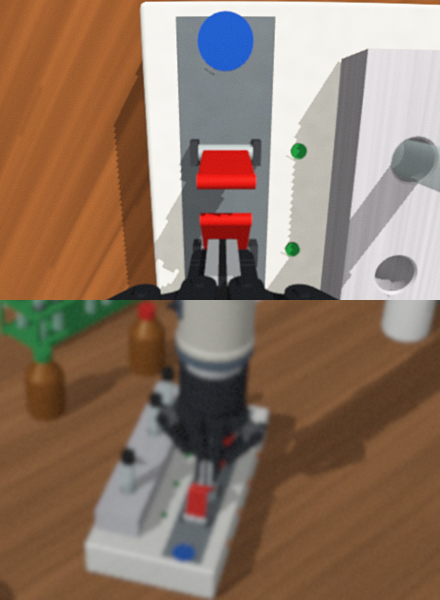

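Lever 3 is being folded at (225,225). Lever 4 is still up at (226,170), with the blue disc ahead and everything centred. I'll finish the sweep and lift.

```bash
python3 -m inch '[{"delta_pos":[5,0,0],"delta_rot":[0,0,0],"claw":0},{"delta_pos":[5,0,0],"delta_rot":[0,0,0],"claw":0},{"delta_pos":[5,0,0],"delta_rot":[0,0,0],"claw":0},{"delta_pos":[5,0,0],"delta_rot":[0,0,0],"claw":0},{"delta_pos":[5,0,0],"delta_rot":[0,0,0],"claw":0},{"delta_pos":[5,0,0],"delta_rot":[0,0,0],"claw":0},{"delta_pos":[5,0,0],"delta_rot":[0,0,0],"claw":0},{"delta_pos":[5,0,0],"delta_rot":[0,0,0],"claw":0}]'
python3 -m inch '[{"delta_pos":[5,0,0],"delta_rot":[0,0,0],"claw":0},{"delta_pos":[5,0,0],"delta_rot":[0,0,0],"claw":0},{"delta_pos":[5,0,0],"delta_rot":[0,0,0],"claw":0},{"delta_pos":[5,0,0],"delta_rot":[0,0,0],"claw":0},{"delta_pos":[5,0,0],"delta_rot":[0,0,0],"claw":0},{"delta_pos":[5,0,0],"delta_rot":[0,0,0],"claw":0},{"delta_pos":[5,0,0],"delta_rot":[0,0,0],"claw":0},{"delta_pos":[5,0,0],"delta_rot":[0,0,0],"claw":0}]'
python3 -m inch '[{"delta_pos":[6,0,0],"delta_rot":[0,0,0],"claw":0},{"delta_pos":[6,0,0],"delta_rot":[0,0,0],"claw":0},{"delta_pos":[6,0,0],"delta_rot":[0,0,0],"claw":0},{"delta_pos":[6,0,0],"delta_rot":[0,0,0],"claw":0},{"delta_pos":[0,0,-10],"delta_rot":[0,0,0],"claw":0},{"delta_pos":[0,0,-30],"delta_rot":[0,0,0],"claw":0},{"delta_pos":[0,0,-40],"delta_rot":[0,0,0],"claw":0},{"delta_pos":[0,0,-40],"delta_rot":[0,0,0],"claw":0}]'
python3 -m inch '[{"delta_pos":[-20,0,-30],"delta_rot":[0,0,0],"claw":0},{"delta_pos":[-50,0,0],"delta_rot":[0,0,0],"claw":0},{"delta_pos":[-50,0,0],"delta_rot":[0,0,0],"claw":0},{"delta_pos":[-50,0,0],"delta_rot":[0,0,0],"claw":0},{"delta_pos":[-50,0,0],"delta_rot":[0,0,0],"claw":0},{"delta_pos":[-50,0,0],"delta_rot":[0,0,0],"claw":0},{"delta_pos":[-30,0,0],"delta_rot":[0,0,0],"claw":0},{"delta_pos":[0,0,0],"delta_rot":[0,0,0],"claw":0}]'
python3 - <<'E'
from h import *
im,d=capture("wrist");im2,_=capture("side");cv2.imwrite("pics/w5.png",np.vstack([im[:250],cv2.resize(im2[140:290,220:460],(640,350))]))
print(state()["contact_force"],state()["time_s"])
E
```

```text
time_s: 10.75
position: [0.4646, 0.0948, 0.0913]
tool_rot: [180.0, 0.0, 121.7]
contact_force: [1.6, -0.8, -0.6]
finger_gap: 0.0004
time_s: 11.75
position: [0.4434, 0.1289, 0.0913]
tool_rot: [-180.0, -0.0, 121.7]
contact_force: [1.0, -0.8, 1.3]
finger_gap: 0.0001
time_s: 12.75
position: [0.4309, 0.1488, 0.2131]
tool_rot: [180.0, 0.0, 121.7]
contact_force: [0.9, 0.1, 0.1]
finger_gap: -0.0004
time_s: 13.75
position: [0.5896, -0.108, 0.2417]
tool_rot: [180.0, 0.0, 121.6]
contact_force: [-0.7, 0.5, -0.0]
finger_gap: -0.0005
[-0.9832368   1.21658053 -0.32759805] 13.85
```

View pics/w5.png

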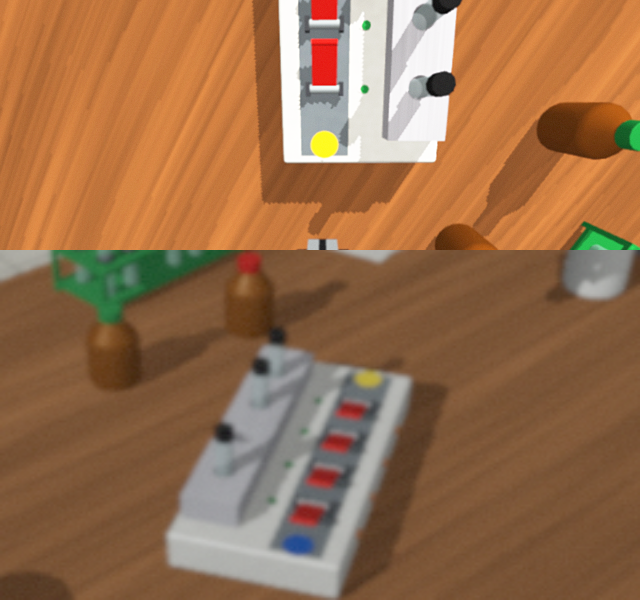

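In the side view all four levers lie flat towards the blue disc, at (350,410), (340,441), (325,476) and (308,513). The tubes and bottles are standing, and the gripper is clear above, touching nothing.

```bash
python3 -c "
from station import *
print(hand_in(), state()['time_s'])"
```

```text
the job is handed in; nothing more can be done
the job is handed in; nothing more can be done
```

All four levers are folded down towards the blue disc, and the job is handed in; no verdict is reported. I drew the shut fingertips along the row from the yellow disc to the blue disc, about 16 mm above the hinges, then lifted clear.

- **Levers:** the last side picture shows all four lying flat. I judged this by eye and did not measure their angles; from the height of the sweep I expect about 1.45–1.5 rad, against the 1.05 needed.
- **Force:** the readings at the end of each move stayed under about 3 N. Values between readings were not logged.
- **Everything else:** the tubes stand in their wells, and the bottles in view are upright and look unmoved. The pot was out of view in that picture, but the arm never went near it. The gripper ended well above the heater, touching nothing, at 13.85 s.
- **Check that disagreed:** my automatic finding of the discs failed in the side picture and put the yellow disc wrongly in the wrist picture. I used the top view instead. There the discs were 263.6 mm apart against the stated 264 mm, and the hinge positions agreed.

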